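Load a fired disc into the pad printer under its hold-down springs

ROBOT

A 6-joint arm with a two-finger parallel gripper is mounted at the origin on the work surface. World frame = base frame: x ahead of the robot, y to its left, z up, the work surface at z = 0. Lengths are in m, angles in rad, forces in N, time in s.
With the tool pointing down it reaches from about 0.35 to 0.85 m from the base axis. Payload 8.1 kg.
Tool frame: the origin (TCP) lies midway between the tips of the shut fingers; the grasp point (between the pads) lies 19 mm behind it (arm.hold_point_z is the distance from the TCP to the grasp point, in m); z points along the fingers, y is the direction in which the jaws open and shut (so a half turn about z gives the same grasp; the last joint's range is limited). The gripper opens to 85 mm and grips with 20 to 120 N. Pads are 22 mm wide; open, the fingers measure 114 mm over their backs; the gripper's body (76 mm by 85 mm) begins 54 mm behind the grasp point. The pads swing forward as they close: fully open they stand 13 mm farther back than shut.
Start: joints at [1.036, 0.13, 1.488, -0, 1.523, -0.085], TCP at [0.261, 0.54, 0.202] pointing down, gripper open.
Joint ranges: [-2.96, 2.96], [-0.89, 2.26], [0.02, 2.5], [-1.34, 4.48], [0, 2.73], [-2.66, 2.66]. Speed limits (rad/s): [2.39, 2.39, 2.79, 3.14, 3.14, 3.14].

INTERFACE

Orientations are given as [roll, pitch, yaw] about the fixed x, y, z axes, in that order (R = Rz(yaw) Ry(pitch) Rx(roll)).
In Python, from station import arm gives the robot as it stands. The module is installed in compiled form; this text tells all that it offers.
- The arm moves only by the shell command python3 -m jog 'ROWS' [FORCE]. ROWS is JSON, a list of rows, each a list of 7 numbers: the shift along the tool's x, y, z in mm, then the turn, a rotation vector about the tool's x, y, z in rad, then the gripper's target within -1 to 1 (shut at 1, half-way at 0, fully open at -1). In form: [[x, y, z, rx, ry, rz, jaw], ...]. A call has 1 to 8 rows; each row shifts and turns the pose as measured when the row begins, along the tool's axes as they then stand; what a row does not reach is not made up. A row lasts 1/10 s, in which the tool goes at most 50 mm and 8.59 degrees, less where a joint would pass 70% of its speed; a pose out of reach is approached as far as the arm can. A call with a gripper value outside its range is refused whole. The fingers move at their own pace and stop on an object; FORCE is the grip in N (left out, the last holds). Time passes only in rows, so rows that do not move let the fingers close. It gives the time, the measured TCP pose, the force and the opening at its end, in the units of the state.
- arm.get_state(): the state, without advancing time (a new reading comes with each control period).
- arm.get_image(name): name is "side" or "top" or "wrist"; returns a dict with "img" (400x640x3 uint8, red, green, blue), "fx", "fy", "cx", "cy" (pixels), "cam_to_world" (4x4, takes a point from camera to world coordinates). Camera axes: x right, y down, z forward; pixel columns grow to the right and rows downward; lengths in m; the calibration is good to about 2 mm. A picture is of the moment at which its call begins. There is no depth.
- arm.finish_job(): hands the job in, once; it reports no verdict.
Trained networks look in the newest picture that a camera, given by its name, has taken for a name from the list of things; names that differ only in an ending like _2 or _b are one class to them, and where a whole thing is asked for, a point or a joint stands for the part that bears it (a point fixed in the world has none). Each returns a list of dicts, best first, with "p" (0 to 1); they miss things now and then, are a little off and sometimes report something else, mostly with a low value. They report only what shows in the picture. A call takes as long as a camera call. They do not tell look-alikes from the thing itself.
- arm.boxes_of(camera, target): "pixel" ([column, row] in pixels, amid what is visible of it).
- arm.silhouettes(camera, target): "mask" (400x640 bool, what is visible of it) and "pixel" ([column, row] in pixels, amid what is visible of it).
- arm.mark_of(camera, target): "pixel" ([column, row] in pixels: a listed point, or the origin of a listed thing).
The state is a dict: "clock": time; "qpos": joint angles; "dq": joint speeds; "joint_torque": joint torques, N m; "ee_pos": TCP position; "eef_rot": TCP orientation; "wrist_force": force on the tool from outside, world axes, zero at the start; "torque": the same for the moment, N m; "gripper_width": finger opening in m.
Only numpy, scipy, OpenCV 4.12 (cv2) and the standard library are available. Lean on these libraries where they do the work, as an engineer would, in place of code of your own. Each camera call takes 0.05 s, during which the arm holds its last target. There are 200 camera calls.

TASK

Load the grey disc that sits in the nest of the pad printer's slide: with the fingertips press it firmly down into the nest and, keeping it pressed down, slide it along the rails so that it passes under the two leaf springs, until the slide is fully home against its stop. Then let go and leave the disc held down flat by the springs. Only press and push: do not pick the disc up out of its nest, and leave the spare disc, ink jar, ink scraper and the other things where they are.

Things in the scene. Friction and masses are not known exactly. Their poses are not given: they have to be found in the camera images.
- printer: Mint-green bench pad printer, fixed; place and heading vary. Origin on the table under the middle of its slide way; z up, y = the way the slide goes in (towards the tall column), x across. Base tray 330 mm (x) by 700 mm (y), from y = -210 to 490 mm, its top 20 mm above the table. Two steel rods along y carry the slide.
- stop (a point): Middle of the front face of the grey stop block (printer y = 114 mm, 50 mm above the table); the block is 150 mm wide, 30 mm deep, its top 70 mm above the table, spring clamps on it up to 86 mm. Beyond it: plate bed and ink cup (printer y from 154 mm, up to 140 mm high), pad and head (y from 180 mm, up to 390 mm high; lever to 490 mm). Nothing else higher than 86 mm is near the slide way.
- disc_top (a point): Centre of the top face of the disc to load: fired grey clay, 90 mm across, 14 mm thick, 0.2 kg, a dark spot at its centre. It lies loose in the nest on a sprung ejector, its top 76 mm above the table at the start, 70 mm when pressed fully down. Raised, it is too high for the spring lips and stops against them; pressed down it passes under.
- slide (a joint): Travel of the slide (aluminium plate 120 x 120 mm carrying the nest), m: 0 = out, where it starts; grows along printer +y; 0.130 = fully home at the stop. About 1 N of friction; stays where left. Nest centre at printer x = 0, y = -90 mm at the start, y = +40 mm at home, right between the spring bends. The disc meets the springs at 0.075 to 0.10 m of travel.
- nest (a point): Centre of the nest's floor on the slide, 56 mm above the table; moves with the slide. Four blue lugs, 9 mm high, locate the disc there with about 1.5 mm of play.
- ejector (a joint): Brass spring plunger, 48 mm across, under the middle of the disc, m: 0 = up (disc raised 6 mm), 0.006 = fully down (disc flat on the nest floor). It pushes up with 3.5 N when up and 4.7 N when down; the disc's weight takes 2 N of that. Pressing with 15 to 20 N on the middle of the disc gives enough grip to drag disc and slide along; a lighter press slips at the springs.
- leaf_a (a joint): Bending of the steel leaf spring at printer x = -37 mm, rad: 0 = at rest, 0.03 with the pressed disc under its bend. Strip 12 mm wide, running back from the stop block over the slide; lowest, 67.5 mm above the table, at a bend at printer y = 40 mm, then turned up to a free lip at y = 14 mm, 73.5 mm above the table. Presses with 2 to 3 N.
- leaf_b (a joint): The same for the leaf spring at printer x = +37 mm. The gap between the two springs is 62 mm, wide enough for the closed fingers. Together they drag on the disc with up to about 6 N.
- spare_disc_top (a point): Top centre of a second, like disc, lying flat on the printer's tray beside the slide, at about printer x = 112, y = -100 mm (its top 34 mm above the table). Leave it.
- ink_jar: Blue ink jar with black cap, 52 mm across, 62 mm high, standing on the printer's tray at about printer x = 115, y = 50 mm; origin at its underside. Leave it.
- scraper: Ink scraper lying flat on the tray on the other side of the slide, at about printer x = -115 mm, along y: wooden handle and steel blade, 140 mm long, 40 mm wide, 16 mm high; origin at the middle of its underside. Leave it.
- cleaner: White bottle with red cap, 64 mm across, 160 mm high, on the table to the right; origin at its underside. Leave it.
- bowl: Blue ceramic bowl, 120 mm across, 50 mm high, on the table to the right; origin at its underside. Leave it.
- mould: White two-part plaster mould, 130 x 90 x 77 mm, on the table to the right; origin at its underside. Leave it.
- spray_gun: Metal spray gun lying on the table to the right, about 150 mm long, 60 mm high; origin at its underside. Leave it.
Mind the look-alikes: they are no part of the job. What is shaped like the part that bears disc_top but purple is not meant.

How it is judged:
By the outcome, as a careful person would: the job done as asked, in the order asked, and still so for the second after the job is handed in, with the robot touching nothing.
It also fails if it takes over 48 s, if anything falls off the work surface, if the arm or the gripper's body presses on something with over 40 N, if the wrist force passes 120 N, or if a joint passes its speed limit or range.

## Working session

There is one attempt and no reset: what is moved stays moved. The work goes in short steps, Python scripts to look and compute and a shell command to move; the robot and the scene stay as the last step left them, time stands still between calls to the robot, and variables do not carry over. Pictures are saved under pics/ and viewed, about 8 in all and at most 12, crops included, and the job is handed in when it is done.

```bash
mkdir -p pics
cat > h.py <<'E'
import numpy as np, cv2
from station import arm
from scipy.spatial.transform import Rotation as R
def ray(im,px,z):
    T=np.array(im["cam_to_world"]); d=T[:3,:3]@np.array([(px[0]-im["cx"])/im["fx"],(px[1]-im["cy"])/im["fy"],1]); o=T[:3,3]
    return o+d*(z-o[2])/d[2]
def save(im,n): cv2.imwrite(n,im["img"][:,:,::-1])
E
python3 - <<'E'
from h import *
s=arm.get_state(); print({k:np.round(v,3).tolist() for k,v in s.items()})
Z=dict(disc_top=.076,nest=.056,stop=.05,spare_disc_top=.034,ink_jar=.02,scraper=.02,printer=0)
for c in("top","side"):
    im=arm.get_image(c); save(im,f"pics/{c}0.png"); print(c,im["fx"],np.round(im["cam_to_world"],3).tolist())
    for t,z in Z.items():
        for r in arm.mark_of(c,t)[:3]: print(c,t,round(r["p"],2),np.round(r["pixel"],1),np.round(ray(im,r["pixel"],z),4))
E
```

```text
{'clock': 0.0, 'qpos': [1.036, 0.131, 1.489, 0.0, 1.523, -0.085], 'dq': [-0.001, -0.0, 0.0, -0.003, 0.001, 0.001], 'joint_torque': [0.001, -56.942, -50.054, 0.0, 0.015, -0.0], 'ee_pos': [0.261, 0.54, 0.201], 'eef_rot': [-3.14, -0.0, 2.692], 'wrist_force': [-0.108, 0.074, -0.809], 'torque': [-0.044, -0.024, -0.012], 'gripper_width': 0.085}
top 377.762314972735 [[-0.006, -0.98, 0.197, 0.286], [-1.0, 0.006, 0.0, -0.214], [-0.001, -0.197, -0.98, 1.214], [0.0, 0.0, 0.0, 1.0]]
top disc_top 0.84 [354.2 240.7] [ 0.3959 -0.3085  0.076 ]
top disc_top 0.83 [287.3 187. ] [ 0.5634 -0.1049  0.076 ]
top disc_top 0.68 [355.7 203.3] [ 0.5107 -0.3156  0.076 ]
top nest 0.7 [284.9 190.3] [ 0.5577 -0.0955  0.056 ]
top nest 0.54 [399.7 252.1] [ 0.3624 -0.4479  0.056 ]
top stop 0.93 [222.6 188.8] [0.5651 0.1025 0.05  ]
top spare_disc_top 0.71 [294.3 156. ] [ 0.6777 -0.1224  0.034 ]
top ink_jar 0.74 [249.9 156.6] [0.6811 0.0255 0.02  ]
top scraper 0.82 [263.8 222.2] [ 0.462 -0.026  0.02 ]
top printer 0.76 [259.6 192.1] [ 0.5652 -0.0065  0.    ]
side 381.8748533280398 [[0.904, -0.2, 0.377, 0.116], [-0.427, -0.456, 0.781, -1.061], [0.015, -0.867, -0.498, 0.614], [0.0, 0.0, 0.0, 1.0]]
side disc_top 0.84 [315.2 177.7] [ 0.56  -0.11   0.076]
side disc_top 0.76 [290.6 244.2] [ 0.367  -0.3931  0.076 ]
side disc_top 0.65 [331.3 240. ] [ 0.4604 -0.4171  0.076 ]
side nest 0.71 [313.4 182.9] [ 0.5565 -0.1046  0.056 ]
side nest 0.43 [272.2 189.9] [ 0.4244 -0.0959  0.056 ]
side stop 0.67 [294. 159.] [0.5731 0.0983 0.05  ]
side spare_disc_top 0.89 [347.2 184.6] [ 0.6689 -0.1212  0.034 ]
side ink_jar 0.72 [331.1 167.9] [0.6905 0.0359 0.02  ]
side scraper 0.8 [272.  190.8] [ 0.4418 -0.039   0.02  ]
side printer 0.73 [303.4 188.4] [ 0.5538 -0.031   0.    ]
```

View pics/top0.png

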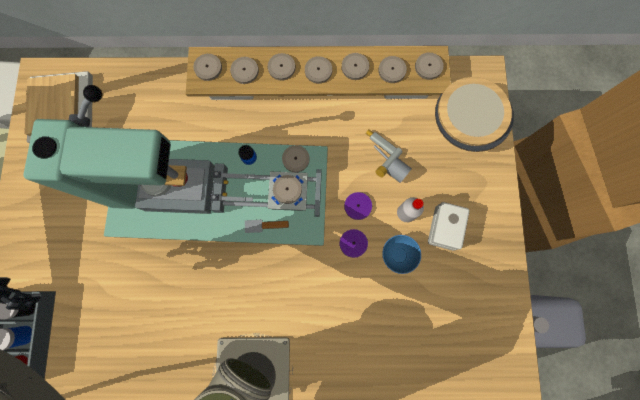

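View pics/side0.png

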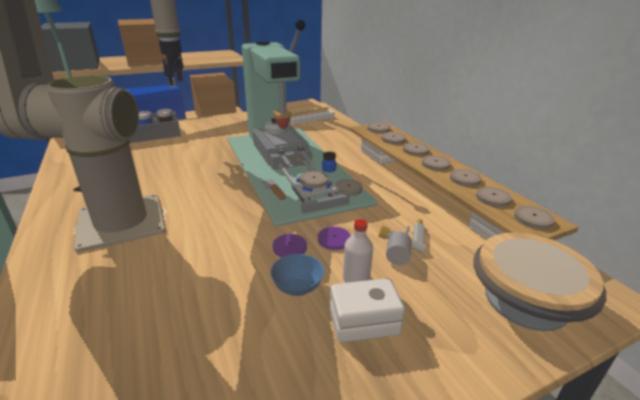

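The top view shows the disc at (287,188) on the slide, the stop at about (222,189), the spare disc at (295,157), and purple look-alikes at (358,206) and (354,242). The side view agrees, with the disc at (315,178). Next I'll refine the heading from the tray edges.

Run:
```python
from h import *
P={}
for c in("top","side"):
    im=arm.get_image(c)
    for t,z in(("disc_top",.076),("spare_disc_top",.034)):
        for r in arm.silhouettes(c,t)[:4]:
            m=r["mask"].astype(np.uint8); ys,xs=np.nonzero(m)
            if len(xs)<30: continue
            (cc,ax,an)=cv2.fitEllipse(max(cv2.findContours(m,0,1)[0],key=len)[:, 0])
            print(c,t,round(r["p"],2),np.round(cc,1),np.round(ax,1),im["img"][m>0].mean(0).round(),np.round(ray(im,cc,z-.004),4), np.round(ray(im,[xs.mean(),ys.mean()],z-.003),4))
    if c=="top":
        g=im["img"].astype(int); hsv=cv2.cvtColor(im["img"],cv2.COLOR_RGB2HSV)
        m=((hsv[...,0]>60)&(hsv[...,0]<95)&(hsv[...,1]>40)).astype(np.uint8)
        # lower (small-x) and upper edges of the tray at z=.02, and front edge
        lo=[ray(im,(u,np.nonzero(m[:,u])[0].max()+.5),.02)[:2] for u in range(125,318,3)]
        fr=[ray(im,(np.nonzero(m[v])[0].max()+.5,v),.02)[:2] for v in range(155,238,3)]
        up=[ray(im,(u,np.nonzero(m[:,u])[0].min()-.5),.02)[:2] for u in range(200,322,3)]
        for n,p in(("lo",lo),("front",fr),("up",up)):
            vx,vy,x,y=cv2.fitLine(np.float32(p),cv2.DIST_HUBER,0,.001,.001).ravel(); print(n,vx,vy,x,y)
        save(dict(img=cv2.resize(im["img"][125:260,200:340],None,fx=5,fy=4.4,interpolation=cv2.INTER_CUBIC)[:594]),"pics/crop.png")
```

```text
top disc_top 0.78 [353.5 243.2] [27.6 27.8] [78. 37. 98.] [ 0.3887 -0.3064  0.072 ] [ 0.3886 -0.3063  0.073 ]
top disc_top 0.7 [357.9 205.4] [27.  27.3] [ 97.  44. 123.] [ 0.5049 -0.3224  0.072 ] [ 0.5048 -0.3223  0.073 ]
top disc_top 0.6 [287.  189.1] [28.3 28.6] [140. 129. 113.] [ 0.5576 -0.1037  0.072 ] [ 0.5573 -0.1038  0.073 ]
top disc_top 0.31 [246.9 154.3] [16.2 20.9] [21. 32. 46.] [0.6715 0.0247 0.072 ] [0.6712 0.0245 0.073 ]
top spare_disc_top 0.89 [295.1 158.4] [25.9 27.8] [98. 91. 79.] [ 0.6709 -0.1248  0.03  ] [ 0.6705 -0.125   0.031 ]
top spare_disc_top 0.54 [386.3 157.8] [28.1 56.1] [141. 139. 123.] [ 0.671  -0.4234  0.03  ] [ 0.667  -0.4351  0.031 ]
lo 0.04729516 0.998881 0.40365657 0.09298546
front 0.9989272 -0.046308987 0.54912555 -0.22122428
up 0.040065605 0.99919707 0.7258437 -0.0066599837
side disc_top 0.94 [332.9 237.8] [22.6 31.1] [104.  66. 116.] [ 0.4705 -0.4059  0.072 ] [ 0.4697 -0.4067  0.073 ]
side disc_top 0.58 [312.2 187.1] [23.9 46. ] [104. 105. 105.] [ 0.5294 -0.155   0.072 ] [ 0.5242 -0.1675  0.073 ]
side spare_disc_top 0.69 [349.3 186.7] [15.6 26.4] [102.  92.  81.] [ 0.6717 -0.1303  0.03  ] [ 0.6712 -0.1316  0.031 ]
```

View pics/crop.png

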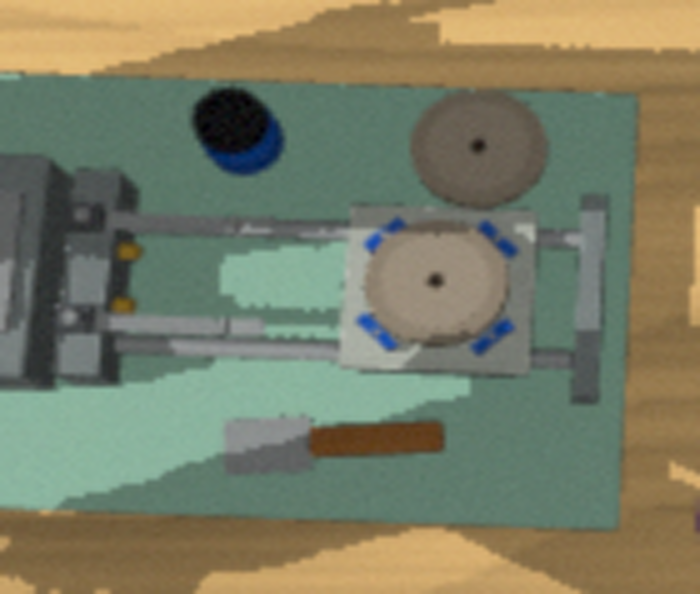

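The heading is about -0.045 rad and the disc centre is at about (0.558, -0.103), consistent with the tray centreline and front edge. I'll turn and shut the fingers in place, then go round the machine on the robot side.

```bash
python3 -m jog '[[0,0,0,0,0,0.146,1],[0,0,0,0,0,0.146,1],[0,0,0,0,0,0.146,1],[0,0,0,0,0,0.146,1],[0,0,0,0,0,0.146,1],[0,0,0,0,0,0.146,1],[0,0,0,0,0,0.146,1],[0,0,0,0,0,0.146,1]]' 40
```

```text
clock: 1.9
ee_pos: [0.2608, 0.5404, 0.2021]
eef_rot: [3.142, -0.0, 1.493]
wrist_force: [-0.9, -0.1, -0.2]
gripper_width: 0.0002
```

```bash
python3 -m jog '[[-44,13,0,0,0,-0.033,1],[-44,13,0,0,0,0,1],[-44,13,0,0,0,0,1],[-44,13,0,0,0,0,1],[-44,13,0,0,0,0,1],[-44,13,0,0,0,0,1],[-44,13,0,0,0,0,1],[-44,13,0,0,0,0,1]]'
```

```text
clock: 2.7
ee_pos: [0.3455, 0.1755, 0.1997]
eef_rot: [3.141, 0.001, 1.527]
wrist_force: [1.7, 0.2, -0.2]
gripper_width: 0.0002
```

```bash
python3 -m jog '[[-40,22,0,0,0,0,1],[-40,30,0,0,0,0,1],[-40,30,0,0,0,0,1],[-40,30,0,0,0,0,1],[-40,35,0,0,0,0,1],[-40,40,0,0,0,0,1],[-28,38,0,0,0,0,1],[0,0,0,0,0,0,1]]'
```

```text
clock: 3.5
ee_pos: [0.553, -0.1056, 0.2009]
eef_rot: [3.135, 0.001, 1.521]
wrist_force: [-0.6, 1.0, -0.1]
gripper_width: -0.0001
```

```bash
python3 -m jog '[[2,5,30,0,0,0.0,1],[0,0,30,0,0,0,1],[0,0,30,0,0,0,1],[0,0,20,0,0,0,1],[0,0,0,0,0,0,1],[0,0,0,0,0,0,1]]'
python3 - <<'E'
from h import *
s=arm.get_state(); print(s["ee_pos"],s["eef_rot"],s["wrist_force"])
a=arm.get_image("top");b=arm.get_image("side")
save(dict(img=np.hstack([cv2.resize(a["img"][130:250,210:340],(390,360),interpolation=2),cv2.resize(b["img"][120:220,240:370],(400,360),interpolation=2)])),"pics/c1.png")
E
```

```text
clock: 4.1
ee_pos: [0.5597, -0.1043, 0.0889]
eef_rot: [3.134, 0.0, 1.519]
wrist_force: [-0.1, 0.8, -0.3]
gripper_width: -0.0
[ 0.55970073 -0.10430193  0.08886709] [3.13384699e+00 2.44189296e-04 1.51870620e+00] [-0.13541348  0.83883071 -0.2940737 ]
```

View pics/c1.png

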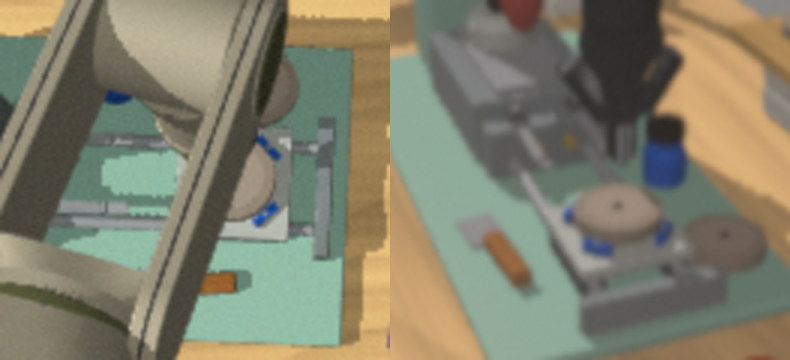

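The top view is blocked by the arm. In the side crop the fingertips seem to end well above and behind the disc, so I'll check the projection.

Run:
```python
from h import *
s=arm.get_state(); p=s["ee_pos"]; print(p,s["clock"])
im=arm.get_image("side"); T=np.array(im["cam_to_world"])
def pr(q): c=T[:3,:3].T@(np.array(q)-T[:3,3]); return np.round([im["fx"]*c[0]/c[2]+im["cx"],im["fy"]*c[1]/c[2]+im["cy"]],1)
print("tcp",pr(p),"disc",pr([.558,-.103,.076]),[r["pixel"] for r in arm.mark_of("side","disc_top")])
w=arm.get_image("wrist"); g=im["img"].copy(); cv2.circle(g,tuple(int(v) for v in pr(p)),2,(255,0,0),-1)
for t in("disc_top","nest"):print(t,[(round(r["p"],2),np.round(r["pixel"]),np.round(ray(w,r["pixel"],.076 if t=="disc_top" else .056),4)) for r in arm.mark_of("wrist",t)][:3])
save(dict(img=np.hstack([cv2.resize(g[120:220,240:370],(400,360),interpolation=2),cv2.resize(w["img"],(400,360))])),"pics/c2.png")
```

```text
[ 0.56024916 -0.10451449  0.0895702 ] 4.2
tcp [314.6 173. ] disc [313.7 176.9] [[288.6, 243.5], [314.2, 176.1], [331.5, 238.0]]
disc_top [(0.9, array([310., 224.]), array([ 0.5588, -0.0984,  0.076 ]))]
nest []
```

View pics/c2.png

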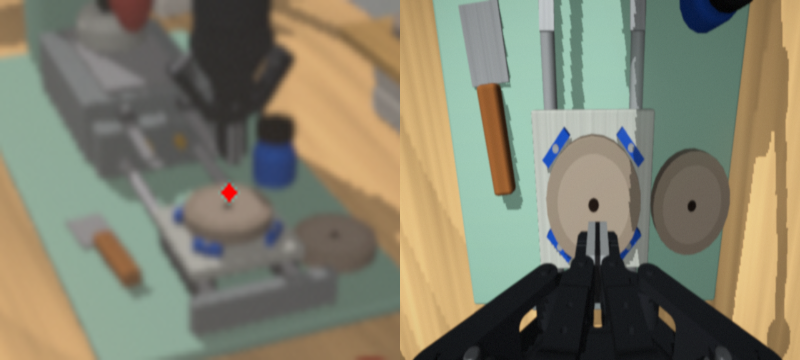

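The side view shows the tip about 10 px above where the TCP projects. I'll triangulate the tip from both views.

Run:
```python
from h import *
w=arm.get_image("wrist"); b=arm.get_image("side"); p=arm.get_state()["ee_pos"]
def ln(im,px): T=np.array(im["cam_to_world"]); d=T[:3,:3]@np.array([(px[0]-im["cx"])/im["fx"],(px[1]-im["cy"])/im["fy"],1]); return T[:3,3],d/np.linalg.norm(d)
def pr(im,q): T=np.array(im["cam_to_world"]);c=T[:3,:3].T@(np.array(q)-T[:3,3]); return np.round([im["fx"]*c[0]/c[2]+im["cx"],im["fy"]*c[1]/c[2]+im["cy"]],1)
o1,d1=ln(w,(315,247)); o2,d2=ln(b,(315.4,163.6))
s=np.linalg.lstsq(np.c_[d1,-d2],o2-o1,rcond=None)[0]; print("tip",o1+s[0]*d1,o2+s[1]*d2,"tcp",p)
print("wrist cam",np.round(w["cam_to_world"],3).tolist(),"tcp in wrist",pr(w,p),"spot z76",ray(w,(308.5,227.5),.076),"spare",ray(w,(466,228),.034))
g=w["img"].copy()[150:350,220:420]; q=pr(w,p)-[220,150]
g=cv2.resize(g,(400,400),interpolation=2); cv2.circle(g,(int(2*q[0]),int(2*q[1])),3,(255,0,0),-1)
save(dict(img=np.hstack([g,cv2.resize(b["img"][140:200,285:345],(400,400),interpolation=2)])),"pics/c3.png")
```

```text
tip [ 0.56104563 -0.0952415   0.11646196] [ 0.56611356 -0.09721015  0.11723036] tcp [ 0.56019499 -0.10475321  0.08893005]
wrist cam [[0.999, -0.053, -0.005, 0.563], [-0.053, -0.96, -0.276, -0.033], [0.01, 0.276, -0.961, 0.26], [0.0, 0.0, 0.0, 1.0]] tcp in wrist [314.  243.2] spot z76 [ 0.55728588 -0.10006296  0.076     ] spare [ 0.66970531 -0.12201423  0.034     ]
```

View pics/c3.png

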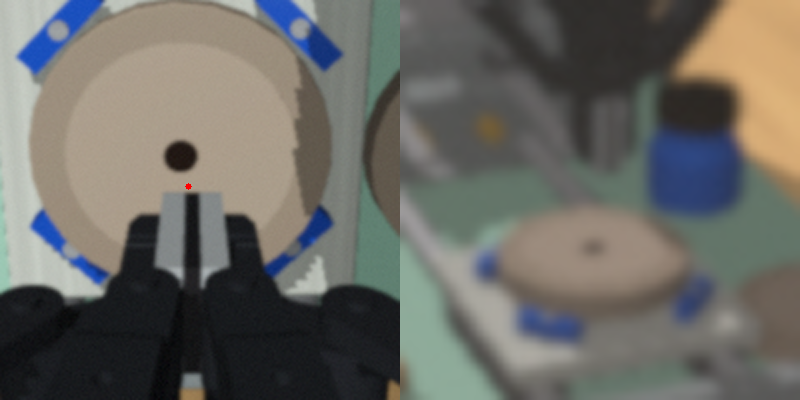

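The wrist view puts the tip about 2 mm from the spot. The side view suggests it's higher than reported. I'll go down in small steps and let the contact force settle it.

```bash
python3 -m jog '[[2,-2,4,0,0,0,1],[0,0,3,0,0,0,1],[0,0,2,0,0,0,1]]';python3 -m jog '[[0,0,2,0,0,0,1],[0,0,1,0,0,0,1]]';python3 -m jog '[[0,0,1.5,0,0,0,1],[0,0,1,0,0,0,1]]'
```

```text
clock: 4.85
ee_pos: [0.5587, -0.1026, 0.0799]
eef_rot: [3.132, 0.001, 1.518]
wrist_force: [0.1, 0.3, -0.0]
gripper_width: 0.0
clock: 5.05
ee_pos: [0.5583, -0.1025, 0.076]
eef_rot: [3.133, 0.001, 1.518]
wrist_force: [1.2, 0.1, -0.2]
gripper_width: -0.0002
clock: 5.25
ee_pos: [0.5582, -0.1025, 0.0731]
eef_rot: [3.133, 0.0, 1.518]
wrist_force: [0.7, 0.1, 0.0]
gripper_width: 0.0003
```

```bash
python3 -m jog '[[0,0,2,0,0,0,1],[0,0,2,0,0,0,1]]';python3 -m jog '[[0,0,2,0,0,0,1],[0,0,2,0,0,0,1]]'
python3 - <<'E'
from h import *
b=arm.get_image("side");w=arm.get_image("wrist"); print(arm.get_state()["ee_pos"])
save(dict(img=np.hstack([cv2.resize(w["img"][150:350,220:420],(400,400),interpolation=2),cv2.resize(b["img"][140:200,285:345],(400,400),interpolation=2)])),"pics/c4.png")
E
```

```text
clock: 5.45
ee_pos: [0.5584, -0.1026, 0.069]
eef_rot: [3.133, 0.001, 1.518]
wrist_force: [0.0, -0.1, -0.3]
gripper_width: -0.0003
clock: 5.65
ee_pos: [0.5585, -0.1026, 0.0647]
eef_rot: [3.133, 0.001, 1.518]
wrist_force: [0.1, -0.3, -0.1]
gripper_width: -0.0001
[ 0.55819537 -0.10250976  0.06437931]
```

View pics/c4.png

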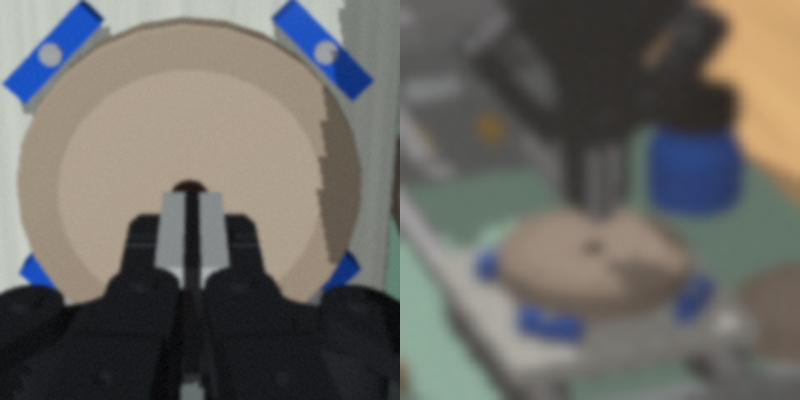

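The tips are still about 15 mm above the disc, so the reported z reads roughly 25 mm low for the tips. In the wrist view the tip is well centred on the spot. I'll keep going down carefully.

```bash
python3 -m jog '[[0,0,2,0,0,0,1],[0,0,2,0,0,0,1]]';python3 -m jog '[[0,0,2,0,0,0,1],[0,0,2,0,0,0,1]]';python3 -m jog '[[0,0,1,0,0,0,1],[0,0,1,0,0,0,1]]';python3 -m jog '[[0,0,1,0,0,0,1],[0,0,1,0,0,0,1]]'
```

```text
clock: 5.95
ee_pos: [0.5585, -0.1026, 0.0605]
eef_rot: [3.133, 0.001, 1.518]
wrist_force: [0.4, -0.1, -0.4]
gripper_width: -0.0003
clock: 6.15
ee_pos: [0.5586, -0.1026, 0.0562]
eef_rot: [3.133, 0.001, 1.518]
wrist_force: [-0.1, -0.7, 0.2]
gripper_width: 0.0001
clock: 6.35
ee_pos: [0.5585, -0.1026, 0.0537]
eef_rot: [3.133, 0.001, 1.518]
wrist_force: [-0.0, -0.3, -0.3]
gripper_width: -0.0001
clock: 6.55
ee_pos: [0.5585, -0.1026, 0.0516]
eef_rot: [3.133, 0.001, 1.518]
wrist_force: [-0.0, 0.5, -0.2]
gripper_width: -0.0001
```

```bash
python3 -m jog '[[0,0,1,0,0,0,1],[0,0,1,0,0,0,1]]';python3 -m jog '[[0,0,1,0,0,0,1]]';python3 -m jog '[[0,0,1,0,0,0,1]]';python3 -m jog '[[0,0,1,0,0,0,1]]'
```

```text
clock: 6.75
ee_pos: [0.5585, -0.1026, 0.0495]
eef_rot: [3.133, 0.001, 1.518]
wrist_force: [0.3, -0.5, -0.4]
gripper_width: -0.0002
clock: 6.85
ee_pos: [0.5586, -0.1026, 0.0484]
eef_rot: [3.133, 0.001, 1.518]
wrist_force: [-0.0, 0.1, 0.2]
gripper_width: 0.0
clock: 6.95
ee_pos: [0.5586, -0.1026, 0.0474]
eef_rot: [3.133, 0.001, 1.518]
wrist_force: [0.3, -0.2, -0.4]
gripper_width: -0.0
clock: 7.05
ee_pos: [0.5587, -0.1026, 0.0463]
eef_rot: [3.133, 0.001, 1.518]
wrist_force: [-1.2, -0.3, 1.7]
gripper_width: 0.0002
```

Contact came at z≈0.0465, so the offset is about 29 mm. Now the press.

```bash
python3 -m jog '[[0,0,1,0,0,0,1],[0,0,1,0,0,0,1]]';python3 -m jog '[[0,0,1,0,0,0,1],[0,0,1,0,0,0,1]]';python3 -m jog '[[0,0,1,0,0,0,1]]';python3 -m jog '[[0,0,1,0,0,0,1]]'
```

```text
clock: 7.25
ee_pos: [0.5587, -0.1026, 0.0444]
eef_rot: [3.133, 0.001, 1.518]
wrist_force: [-2.0, -0.1, 1.3]
gripper_width: -0.0
clock: 7.45
ee_pos: [0.5587, -0.1026, 0.0424]
eef_rot: [3.133, 0.001, 1.518]
wrist_force: [-1.5, 0.3, 2.4]
gripper_width: -0.0005
clock: 7.55
ee_pos: [0.5587, -0.1026, 0.0414]
eef_rot: [3.133, 0.001, 1.518]
wrist_force: [-0.9, -0.1, 1.7]
gripper_width: -0.0
clock: 7.65
ee_pos: [0.5588, -0.1026, 0.0408]
eef_rot: [3.133, 0.001, 1.518]
wrist_force: [-5.8, 1.9, 12.5]
gripper_width: -0.0002
```

```bash
python3 -m jog '[[0,0,1,0,0,0,1]]';python3 -m jog '[[0,0,1,0,0,0,1]]'
```

```text
clock: 7.75
ee_pos: [0.5588, -0.1026, 0.0408]
eef_rot: [3.133, 0.001, 1.518]
wrist_force: [-8.3, 3.0, 16.4]
gripper_width: -0.0003
clock: 7.85
ee_pos: [0.5588, -0.1026, 0.0408]
eef_rot: [3.133, 0.001, 1.518]
wrist_force: [-7.1, 2.3, 12.1]
gripper_width: -0.0
```

About 14 N per mm of commanded depth. I'll use 1.3 mm and start sliding.

```bash
python3 -m jog '[[0,-0.4,1.3,0,0,0,1],[1,-0.4,1.3,0,0,-0.008,1],[3,-0.2,1.3,0,0,0,1]]';python3 -m jog '[[4,0,1.3,0,0,0,1],[4,0,1.3,0,0,0,1],[4,0,1.3,0,0,0,1]]'
```

```text
clock: 8.15
ee_pos: [0.559, -0.0998, 0.0408]
eef_rot: [3.131, 0.003, 1.527]
wrist_force: [-6.8, -2.0, 13.3]
gripper_width: 0.0
clock: 8.45
ee_pos: [0.5595, -0.0895, 0.0408]
eef_rot: [3.131, 0.006, 1.526]
wrist_force: [-7.7, -0.6, 13.2]
gripper_width: -0.0
```

```bash
python3 -m jog '[[4,-0.5,1.6,-0.003,0.005,0,1],[4,-0.5,1.6,-0.003,0.005,0,1],[4,-0.3,1.6,0,0,0,1]]';python3 -m jog '[[4,-0.3,1.6,0,0,0,1],[4,-0.3,1.6,0,0,0,1],[4,-0.3,1.6,0,0,0,1]]'
python3 - <<'E'
from h import *
b=arm.get_image("side");w=arm.get_image("wrist"); print(arm.get_state()["ee_pos"])
save(dict(img=np.hstack([cv2.resize(w["img"][110:350,200:440],(400,400),interpolation=2),cv2.resize(b["img"][130:200,275:345],(400,400),interpolation=2)])),"pics/c5.png")
E
```

```text
clock: 8.75
ee_pos: [0.5602, -0.079, 0.0408]
eef_rot: [3.122, -0.001, 1.526]
wrist_force: [-7.7, -0.7, 14.9]
gripper_width: 0.0
clock: 9.05
ee_pos: [0.5607, -0.0684, 0.0408]
eef_rot: [3.121, 0.001, 1.526]
wrist_force: [-8.0, -1.4, 15.3]
gripper_width: -0.0
[ 0.56074962 -0.06788126  0.04081539]
```

View pics/c5.png

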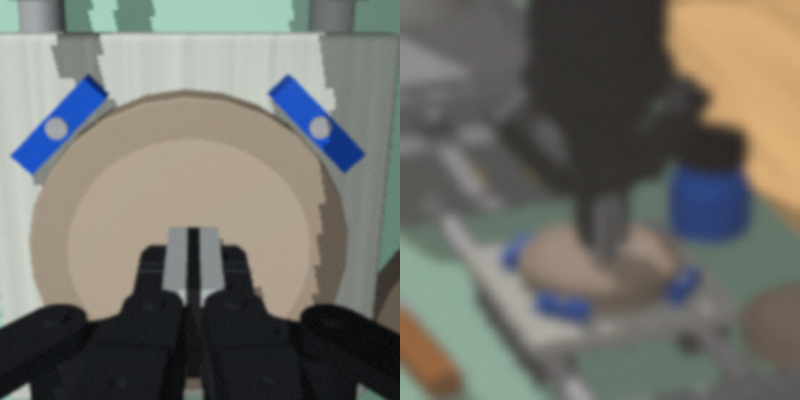

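The disc and slide move together, with the tip near the middle of the disc. Continuing.

```bash
python3 -m jog '[[4,-0.7,1.6,0,-0.007,0,1],[4,-0.7,1.6,0,-0.007,0,1],[4,-0.7,1.6,0,0,0,1],[4,-0.7,1.6,0,0,0,1]]';python3 -m jog '[[4,-0.6,1.7,0,0,0,1],[4,-0.6,1.7,0,0,0,1],[4,-0.6,1.7,0,0,0,1],[4,-0.6,1.7,0,0,0,1]]'
```

```text
clock: 9.55
ee_pos: [0.5616, -0.054, 0.0409]
eef_rot: [3.115, 0.019, 1.525]
wrist_force: [-6.2, -1.6, 15.0]
gripper_width: -0.0001
clock: 9.95
ee_pos: [0.5624, -0.0395, 0.0409]
eef_rot: [3.11, 0.023, 1.525]
wrist_force: [-7.4, -1.3, 15.7]
gripper_width: 0.0002
```

```bash
python3 -m jog '[[3,-1.5,1.7,0.008,0.006,0,1],[3,-1.5,1.7,0.008,0.006,0,1],[3,-1.3,1.7,0.008,0.006,0,1],[3,-1,1.7,0.008,0.005,0,1]]'
```

```text
clock: 10.35
ee_pos: [0.5622, -0.0285, 0.0408]
eef_rot: [3.134, 0.002, 1.525]
wrist_force: [-7.9, -0.8, 14.2]
gripper_width: -0.0003
```

```bash
python3 -m jog '[[2,-1,2.1,0.003,0,0,1],[3,-1,2.2,0.002,0,0,1],[3,-1,2.2,0.002,0,0,1]]';python3 -m jog '[[4,-1,2.2,0.002,0.001,0,1],[4,-1,2.2,0.002,0.001,0,1]]'
python3 - <<'E'
from h import *
b=arm.get_image("side");w=arm.get_image("wrist"); print(arm.get_state()["ee_pos"])
save(dict(img=np.hstack([cv2.resize(w["img"][110:350,200:440],(400,400),interpolation=2),cv2.resize(b["img"][130:200,275:345],(400,400),interpolation=2)])),"pics/c6.png")
E
```

```text
clock: 10.65
ee_pos: [0.5625, -0.0217, 0.0408]
eef_rot: [3.136, 0.004, 1.525]
wrist_force: [-7.5, -1.6, 17.6]
gripper_width: 0.0001
clock: 10.85
ee_pos: [0.5628, -0.0145, 0.0408]
eef_rot: [3.136, 0.003, 1.525]
wrist_force: [-7.2, -2.2, 17.6]
gripper_width: 0.0001
[ 0.56281528 -0.0139348   0.04080974]
```

View pics/c6.png

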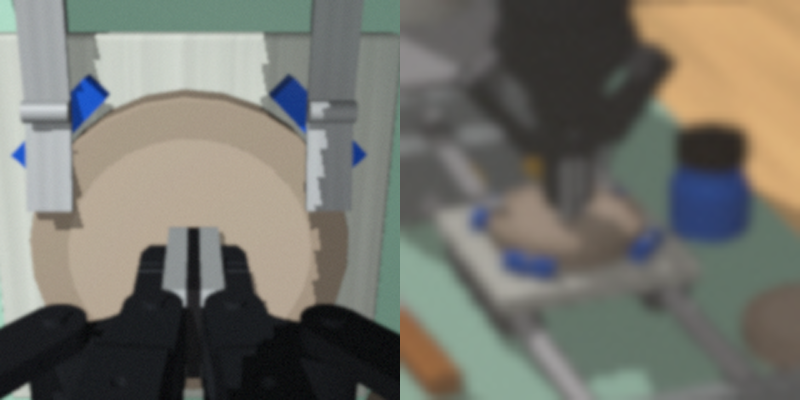

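Both springs now lie over the disc's edges, at (48,200) and (330,200) in the crop. The fingers are centred between them and haven't slipped.

```bash
python3 -m jog '[[4,-1,2.2,0.002,0.001,0,1],[4,-1,2.2,0.002,0.001,0,1],[4,-1,2.2,0.002,0.001,0,1],[4,-1,2.2,0.002,0.001,0,1]]';python3 -m jog '[[4,-1,2.2,0.002,0.001,0,1],[4,-1,2.2,0.002,0.001,0,1],[4,-1,2.2,0.002,0.001,0,1]]'
```

```text
clock: 11.35
ee_pos: [0.5633, -0.0035, 0.0408]
eef_rot: [3.136, 0.008, 1.524]
wrist_force: [-7.4, -5.0, 17.0]
gripper_width: -0.0005
clock: 11.65
ee_pos: [0.5637, 0.0047, 0.0408]
eef_rot: [3.137, 0.011, 1.523]
wrist_force: [-8.0, -5.7, 17.1]
gripper_width: 0.0001
```

```bash
python3 -m jog '[[4,-1,2.5,0.001,0.003,0,1],[4,-1,2.5,0.001,0.003,0,1],[4,-1,2.5,0.001,0.003,0,1],[4,-1,2.5,0.001,0.003,0,1]]';python3 -m jog '[[4,-1,2.5,0.001,0.002,0,1],[4,-1,2.5,0.001,0.002,0,1]]'
python3 - <<'E'
from h import *
w=arm.get_image("wrist"); b=arm.get_image("side");print(arm.get_state()["ee_pos"])
save(dict(img=np.hstack([cv2.resize(w["img"][110:350,200:440],(400,400),interpolation=2),cv2.resize(b["img"][130:200,275:345],(400,400),interpolation=2)])),"pics/c7.png")
E
```

```text
clock: 12.05
ee_pos: [0.5644, 0.0162, 0.0408]
eef_rot: [3.133, 0.007, 1.522]
wrist_force: [-9.2, -4.6, 19.6]
gripper_width: -0.0003
clock: 12.25
ee_pos: [0.5647, 0.0219, 0.0408]
eef_rot: [3.132, 0.006, 1.522]
wrist_force: [-9.1, -4.2, 19.6]
gripper_width: -0.0002
[0.56471033 0.02244766 0.04076945]
```

View pics/c7.png

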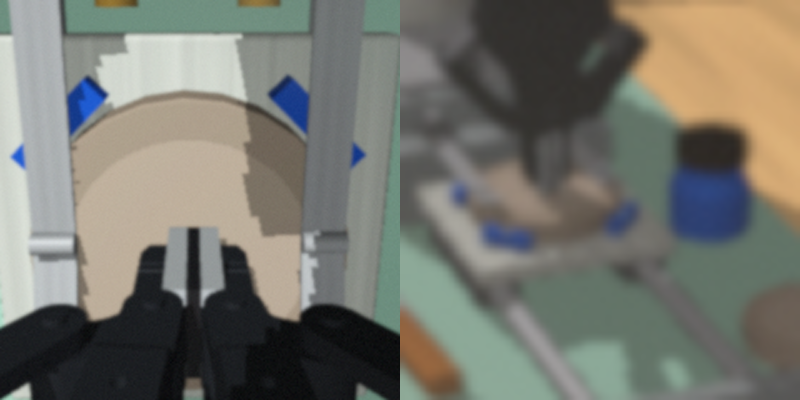

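The bends are now about over the disc's middle, with roughly 5 mm left. I'll push to the stop and watch Fy.

```bash
python3 -m jog '[[3.5,-0.8,2.5,0.001,0.002,0,1]]';python3 -m jog '[[3.5,-0.8,2.5,0.001,0.002,0,1]]';python3 -m jog '[[3,-0.8,2.5,0.001,0.002,0,1]]';python3 -m jog '[[2.5,-0.8,2.5,0.001,0.002,0,1]]'
```

```text
clock: 12.45
ee_pos: [0.5649, 0.0247, 0.0408]
eef_rot: [3.131, 0.005, 1.522]
wrist_force: [-10.9, -4.9, 22.2]
gripper_width: -0.0
clock: 12.55
ee_pos: [0.565, 0.0272, 0.0408]
eef_rot: [3.131, 0.005, 1.522]
wrist_force: [-11.0, -4.6, 22.2]
gripper_width: -0.0001
clock: 12.65
ee_pos: [0.5655, 0.0284, 0.0408]
eef_rot: [3.129, 0.006, 1.522]
wrist_force: [-6.3, -10.4, 17.2]
gripper_width: 0.0002
clock: 12.75
ee_pos: [0.5658, 0.0287, 0.0408]
eef_rot: [3.129, 0.008, 1.522]
wrist_force: [-11.7, -12.7, 21.5]
gripper_width: -0.0
```

Fy jumped to -12.7 N at y≈0.0285, about 131 mm of travel, so the slide is at the stop. I'll relax and lift straight up.

```bash
python3 -m jog '[[2,-0.5,2.5,0,0,0,1],[0.3,0,1,0,0,0,1],[0,0,0,0,0,0,1],[0,0,-2,0,0,0,1],[0,0,-6,0,0,0,1],[0,0,-15,0,0,0,1],[0,0,-20,0,0,0,1],[0,0,-20,0,0,0,1]]'
python3 - <<'E'
from h import *
w=arm.get_image("wrist"); b=arm.get_image("side");print(arm.get_state()["ee_pos"])
for c,im in(("wrist",w),("side",b)):
  for t,z in(("disc_top",.07),("stop",.05),("nest",.056)): print(c,t,[(round(r["p"],2),np.round(ray(im,r["pixel"],z),4)) for r in arm.mark_of(c,t)][:3])
save(dict(img=np.hstack([cv2.resize(w["img"],(480,400)),cv2.resize(b["img"][130:200,275:331],(320,400),interpolation=2)])),"pics/c8.png")
E
```

```text
clock: 13.55
ee_pos: [0.5627, 0.0294, 0.1037]
eef_rot: [3.133, 0.011, 1.521]
wrist_force: [0.1, -0.4, -0.4]
gripper_width: -0.0002
[0.56564867 0.02935564 0.10701783]
wrist disc_top [(0.57, array([0.565 , 0.0324, 0.07  ]))]
wrist stop [(0.77, array([0.5673, 0.1033, 0.05  ]))]
wrist nest []
side disc_top [(0.92, array([ 0.4675, -0.4157,  0.07  ])), (0.83, array([ 0.3611, -0.3835,  0.07  ]))]
side stop [(0.86, array([0.5705, 0.0956, 0.05  ])), (0.58, array([ 0.3409, -0.5033,  0.05  ]))]
side nest [(0.93, array([0.5603, 0.0159, 0.056 ])), (0.73, array([0.5644, 0.0885, 0.056 ]))]
```

View pics/c8.png

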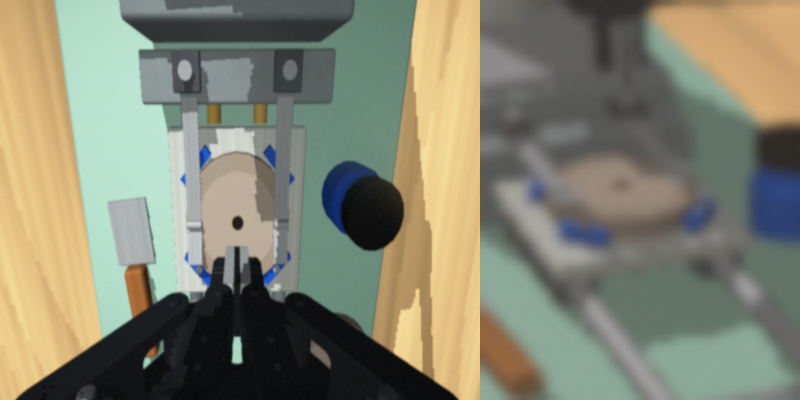

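The disc lies flat under both springs, its spot (237,222) level with the bends. The wrist-camera mark moved 0.131 m from the start. I'll lift a bit more and check the bumper gap up close.

```bash
python3 -m jog '[[0,0,-30,0,0,0,1],[0,0,-30,0,0,0,1],[0,0,0,0,0,0,1],[0,0,0,0,0,0,1]]'
python3 - <<'E'
from h import *
w=arm.get_image("wrist"); s=arm.get_state(); print(s["ee_pos"],s["wrist_force"],s["dq"].__abs__().max() if hasattr(s["dq"],"max") else s["dq"])
T=np.array(w["cam_to_world"])
def pr(q): c=T[:3,:3].T@(np.array(q)-T[:3,3]); return np.round([w["fx"]*c[0]/c[2]+w["cx"],w["fy"]*c[1]/c[2]+w["cy"]],1)
print(pr([.563,.0274,.07]),pr([.5660,.0874,.056]),[(r["p"],r["pixel"],ray(w,r["pixel"],.07)) for r in arm.mark_of("wrist","disc_top")][:2])
save(dict(img=cv2.resize(w["img"][60:310,190:450],(780,600),interpolation=2)),"pics/c9.png")
E
```

```text
clock: 14.35
ee_pos: [0.5583, 0.0301, 0.1575]
eef_rot: [-3.139, 0.011, 1.521]
wrist_force: [0.4, 0.1, 0.4]
gripper_width: -0.0
[0.55853887 0.03007231 0.15774457] [-0.39985078 -0.47604175  0.57344023] 0.0044508120947386156
[321.3 203.2] [321.4 125.6] [(0.63, [325.0, 195.6], array([0.56625621, 0.03358696, 0.07      ]))]
```

View pics/c9.png

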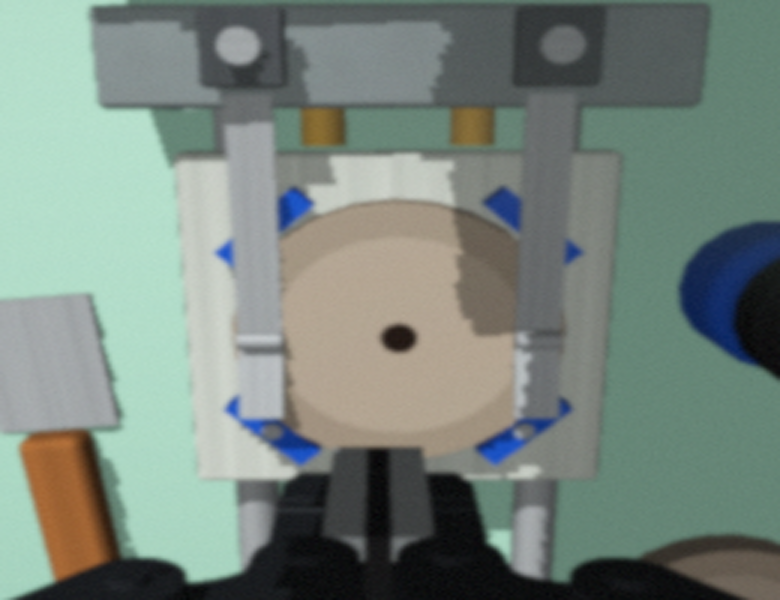

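The bumpers end around row 147 and the plate edge is at row 152, so that could be a small gap or just parallax on the plate's front face. I'll check it numerically.

Run:
```python
from h import *
w=arm.get_image("wrist"); g=w["img"]; print(np.round(w["cam_to_world"],3)[:3,3])
for u in(297,347,320): print(u,[(v,g[v,u-2:u+3].mean(0).astype(int).tolist()) for v in range(101,128,1)])
# spring bend / plate edges converted
for n,px,z in(("plate front top edge",(322,60+152/2.4),.056),("plate rear",(322,60+478/2.4),.056),("bumper end",(297,60+147/2.4),.048),("stop bottom edge",(322,60+105/2.4),.05),("stop edge z70",(322,60+105/2.4),.07),("bend a",(276,60+342/2.4),.071),("bend b",(371,60+340/2.4),.071),("spot",(190+398/3,60+338/2.4),.07)): print(n,np.round(ray(w,px,z),4))
```

```text
[0.563 0.103 0.328]
297 [(101, [127, 137, 136]), (102, [117, 126, 125]), (103, [99, 106, 104]), (104, [94, 92, 80]), (105, [112, 95, 60]), (106, [126, 102, 53]), (107, [128, 103, 50]), (108, [130, 105, 51]), (109, [131, 105, 51]), (110, [130, 104, 50]), (111, [130, 103, 49]), (112, [130, 104, 49]), (113, [130, 104, 49]), (114, [131, 103, 49]), (115, [131, 104, 49]), (116, [132, 105, 49]), (117, [131, 105, 49]), (118, [131, 105, 50]), (119, [130, 108, 55]), (120, [122, 114, 75]), (121, [110, 121, 98]), (122, [100, 118, 105]), (123, [99, 111, 103]), (124, [110, 116, 109]), (125, [123, 129, 122]), (126, [131, 136, 128]), (127, [133, 138, 131])]
347 [(101, [86, 91, 90]), (102, [82, 88, 87]), (103, [81, 84, 80]), (104, [92, 86, 69]), (105, [114, 97, 62]), (106, [126, 104, 58]), (107, [129, 106, 55]), (108, [130, 107, 56]), (109, [130, 106, 56]), (110, [130, 105, 56]), (111, [130, 106, 56]), (112, [130, 107, 56]), (113, [132, 107, 58]), (114, [130, 105, 56]), (115, [131, 107, 57]), (116, [130, 107, 57]), (117, [131, 107, 57]), (118, [130, 106, 57]), (119, [127, 110, 65]), (120, [119, 118, 
[... 400 characters left out ...]
, 133, 119]), (111, [103, 133, 118]), (112, [103, 133, 118]), (113, [104, 133, 119]), (114, [103, 133, 118]), (115, [104, 134, 120]), (116, [103, 134, 119]), (117, [104, 134, 119]), (118, [103, 133, 119]), (119, [103, 133, 119]), (120, [103, 132, 118]), (121, [101, 128, 114]), (122, [98, 116, 105]), (123, [112, 121, 114]), (124, [148, 154, 147]), (125, [181, 186, 178]), (126, [193, 198, 189]), (127, [195, 201, 192])]
plate front top edge [0.5666 0.0891 0.056 ]
plate rear [ 0.5613 -0.0287  0.056 ]
bumper end [0.5464 0.0914 0.048 ]
stop bottom edge [0.5673 0.104  0.05  ]
stop edge z70 [0.567  0.1039 0.07  ]
bend a [0.5268 0.0301 0.071 ]
bend b [0.6028 0.0271 0.071 ]
spot [0.5642 0.0294 0.07  ]
```

There may be a gap of about 1 mm, within measurement error. A second press and push will show whether the slide is hard against the stop.

```bash
python3 -m jog '[[-2,5,30,0,0,0,1],[0,1,30,0,0.004,0,1],[0,0,25,0,0.004,0,1],[0,0,12,0,0,0,1],[0,0,5,0,0,0,1],[0,0,0,0,0,0,1]]'
```

```text
clock: 15.1
ee_pos: [0.561, 0.0269, 0.0476]
eef_rot: [-3.132, 0.003, 1.521]
wrist_force: [-0.6, -0.1, -0.4]
gripper_width: -0.0003
```

```bash
python3 -m jog '[[0,2,3,-0.01,0,0,1],[0,0,2,0,0,0,1],[0,0,1.5,0,0,0,1],[0,0,1.5,0,0,0,1]]'; python3 -m jog '[[0,-0.4,2,0,0,0,1],[0,-0.4,2.2,0,0,0,1]]'; python3 -m jog '[[2,-0.4,2.2,0,0,0,1]]'; python3 -m jog '[[2,-0.4,2.2,0,0,0,1]]'; python3 -m jog '[[2,-0.4,2.2,0,0,0,1]]'
```

```text
clock: 15.5
ee_pos: [0.5661, 0.0268, 0.043]
eef_rot: [3.134, 0.003, 1.521]
wrist_force: [-0.7, 0.0, -0.1]
gripper_width: -0.0001
clock: 15.7
ee_pos: [0.5665, 0.0268, 0.0408]
eef_rot: [3.131, 0.004, 1.521]
wrist_force: [-9.5, 0.2, 22.0]
gripper_width: -0.0003
clock: 15.8
ee_pos: [0.5666, 0.027, 0.0407]
eef_rot: [3.131, 0.007, 1.521]
wrist_force: [-12.4, -14.0, 26.1]
gripper_width: 0.0001
clock: 15.9
ee_pos: [0.5667, 0.027, 0.0408]
eef_rot: [3.13, 0.01, 1.521]
wrist_force: [-11.2, -10.6, 19.3]
gripper_width: -0.0
clock: 16.0
ee_pos: [0.5669, 0.027, 0.0408]
eef_rot: [3.129, 0.013, 1.521]
wrist_force: [-7.9, -5.8, 15.9]
gripper_width: 0.0003
```

Fy reached -14 N within 0.2 mm of travel, so the slide was already hard home. Contact came at the flat-disc height, so the springs had held the disc down. I'll lift clear and check.

```bash
python3 -m jog '[[0,0,0.5,0,0,0,1],[0,0,0,0,0,0,1],[0,0,-2,0,0,0,1],[0,0,-6,0,0,0,1],[0,0,-20,0,0,0,1],[0,0,-40,0,0,0,1],[0,0,-40,0,0,0,1],[0,0,0,0,0,0,1]]'
python3 - <<'E'
from h import *
w=arm.get_image("wrist"); g=w["img"]; s=arm.get_state(); print(s["ee_pos"],s["wrist_force"])
hs=cv2.cvtColor(g,cv2.COLOR_RGB2HSV); m=(g.max(2)<60)
m=m.astype(np.uint8); n,l,st,c=cv2.connectedComponentsWithStats(m)
for i in range(1,n):
    if 20<st[i,4]<300: print(st[i],np.round(ray(w,c[i],.07),4))
for c2 in("wrist","side"):
    im=w if c2=="wrist" else arm.get_image("side")
    for t,z in(("spare_disc_top",.034),("scraper",.02),("ink_jar",.02)): print(c2,t,[(round(r["p"],2),np.round(ray(im,r["pixel"],z),3)) for r in arm.mark_of(c2,t)][:2])
E
```

```text
clock: 16.8
ee_pos: [0.564, 0.0288, 0.1517]
eef_rot: [3.133, 0.013, 1.521]
wrist_force: [0.7, 0.3, 0.6]
gripper_width: -0.0
[0.56261038 0.02887822 0.14876611] [-0.12288554 -0.39141868 -0.11948573]
[257  85   9   9  52] [0.5306 0.1144 0.07  ]
[310 197  10  10  73] [0.5642 0.0296 0.07  ]
wrist spare_disc_top []
wrist scraper [(0.65, array([ 0.449, -0.032,  0.02 ]))]
wrist ink_jar [(0.61, array([0.677, 0.033, 0.02 ]))]
side spare_disc_top [(0.94, array([ 0.668, -0.118,  0.034]))]
side scraper [(0.74, array([ 0.449, -0.045,  0.02 ]))]
side ink_jar [(0.51, array([0.684, 0.036, 0.02 ]))]
```

The spot is at (0.5642, 0.0296), unchanged from before the second push, and the other things haven't moved. Handing in.

```bash
python3 -m jog '[[0,0,0,0,0,0,1],[0,0,0,0,0,0,1]]'; python3 -c "
from station import arm; print(arm.finish_job())"
```

```text
clock: 17.4
ee_pos: [0.5584, 0.0288, 0.1417]
eef_rot: [-3.135, 0.013, 1.521]
wrist_force: [-0.1, 0.2, -0.1]
gripper_width: 0.0002
the job is handed in; nothing more can be done
None
```

The grey disc is loaded: I pressed it flat with the closed fingers (about 15–22 N), slid it under both leaf springs to the stop, and lifted clear. The job was handed in at about 17.4 s.

- **Slide home:** At the stop the push force rose to about 13 N. A second press and push met 14 N within 0.2 mm of travel, and the disc's spot was in the same place afterwards. The measured travel is about 0.131 m.
- **Disc held down:** The spot lies level with the spring bends. The second press found the disc at its pressed-down height, so the springs were holding it flat.
- **Other things:** The scraper and ink jar, and the spare disc in the side view, show within measurement error of where they were. I did not measure the bottle, bowl, mould or spray gun again, but the arm did not go near them.

These checks disagreed or failed:
- **Fingertip height:** The real fingertips sat about 29 mm higher than the reported tool position, so I found the disc by touch.
- **Gap at the stop:** A wrist close-up suggested about 1 mm between the brass bumpers and the slide plate, but the second push showed the slide was already hard against its stop.
- **Network misses:** At the end the wrist view did not report the spare disc. In the last side check, made before the second push, the only discs reported were the purple look-alikes.

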